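Scrap the snapped lid and run the spice mill with a sound one

TASK

One of the three blue mill lids on the lined sheet pan has lost one of its two bayonet lugs: drop that one in the empty steel scrap pan first. Then take a sound lid by its bar handle, set its lugs down through the slots of the spice mill's collar, push it down against the spring, twist it clockwise (seen from above) a quarter turn to the stop, and finish still gripping the handle and pressing the lid fully down, because the mill runs only while it is held there. Leave the other sound lid on its pan and do not shift the scrap pan, jars, cup, brush or card stands.

Things in the scene. Friction and masses are not known exactly. Their poses are not given: they have to be found in the camera images.
- mill: Countertop spice mill, fixed: round steel motor base 148 mm across, 165 mm tall to the rim of its black bayonet collar (111 mm outside). Origin under its centre, z up. A 6 mm thick steel lip inside the collar (bore 71 mm, top level with the rim) has two slots for the lugs, about 21 mm wide, centred on the mill's +x and -x directions, beside the red marks on the rim.
- mill_slot (a point): Middle of the +x slot, level with the rim, 41 mm from the axis; the other slot faces it.
- mill_stop (a point): White mark on the rim over the place where a lug that came in at the +x slot meets its stop: 83 degrees (1.45 rad) clockwise, seen from above, from that slot; the other stop faces it. The lugs run there freely under the lip; counter-clockwise they are blocked at once.
- mill_mouth (a point): Centre of the mill's mouth, on the collar's axis, level with the rim (165 mm above the table).
- press_ring (a joint): Dark sprung ring inside the collar, in m pressed down: 0 up (its top 7 mm below the rim), 0.012 fully down (lid underside 19 mm below the rim). Spring: 3 N to start, 12 N at the bottom. Lugs clear the lip from 0.006 on. A turned lid that is let go rises to about 0.006: locked, not running. The mill runs from 0.009 on.
- lid_a: Sound blue plastic lid, about 0.09 kg: plug 66 mm across, 20 mm high, domed to 31 mm; bar handle on top, 56 mm long along the lid's x, 14 mm thick along its y, up to 64 mm. Two lugs at the foot along +x and -x, to 46 mm from the axis, 14 mm wide, 7 mm high. Origin at the centre of the underside, z up. A half turn about z leaves it the same.
- lid_b: Second sound lid, the same in every way as lid_a; either may be used.
- lid_snapped: The spoiled lid: the same as lid_a but its -x lug has snapped off, leaving a pale patch on the side of the plug; its +x lug remains.
- lid_a_grip (a point): Grip point of lid_a: in the middle of its bar handle, 54 mm above the underside.
- lid_b_grip (a point): Grip point of lid_b, placed as on lid_a.
- lid_snapped_grip (a point): Grip point of lid_snapped, placed as on lid_a.
- drying_tray: Fixed aluminium sheet pan lined with white paper, 240 mm (x) by 330 mm (y), rim 22 mm high, floor 3 mm thick. Origin under its centre. The three lids lie upright on it in a row along y, about 98 mm apart, in any order.
- scrap_pan: Loose empty stainless steel pan, 0.8 kg, 176 mm (x) by 162 mm (y) by 65 mm high with a narrow rim flange, walls and floor 3 mm. Origin under its centre.
- jar_paprika: Jar with a red cap, 60 mm across, 95 mm tall; bystander.
- jar_poppy: Dark jar with a black cap, 60 mm across, 95 mm tall; bystander.
- measure_cup: Steel measuring cup, 72 mm across, 55 mm tall; bystander.
- pastry_brush: Pastry brush 200 mm long lying flat between the robot and the mill; bystander.
- card_0: Small white card stand with a red stripe, 85 mm wide, about 70 mm tall; bystander.
- card_1: Small white card stand with an orange stripe, 85 mm wide, about 70 mm tall; bystander.
There are look-alikes about, which are no part of the job. Leave any purple look-alike of the lid_a alone.

How it is judged:
By the outcome, as a careful person would: the job done as asked, in the order asked, and still so for the second after the job is handed in, while the arm keeps its last pose, push and grip.
It also fails if it takes over 64 s, if anything falls off the work surface, if the arm or the gripper's body presses on something with over 40 N, if the wrist force passes 120 N, or if a joint passes its speed limit or range.

ROBOT

A 7-joint arm with a two-finger parallel gripper is mounted at the origin on the work surface. World frame = base frame: x ahead of the robot, y to its left, z up, the work surface at z = 0. Lengths are in m, angles in rad, forces in N, time in s.
With the tool pointing down it reaches from about 0.425 to 0.925 m from the base axis. Payload 6.8 kg.
Tool frame: the origin (TCP) lies on the front face of the gripper's body, between the roots of the fingers; the fingertips stand 73 mm ahead of it and the grasp point (between the pads) lies 54 mm ahead of it (env.nose_length is the distance from the TCP to the fingertips, in m); z points along the fingers, y is the line along which they close (so a half turn about z gives the same grasp; the last joint's range is limited). The gripper opens to 85 mm and grips with 20 to 120 N. Pads are 22 mm wide; open, the fingers measure 114 mm over their backs; the gripper's body (76 mm by 85 mm) begins 54 mm behind the grasp point. The pads swing forward as they close: fully open they stand 13 mm farther back than shut.
Start: joints at [-1.263, 0.477, 0.022, 1.555, -0.011, 1.109, -0.083], TCP at [0.273, 0.618, 0.304] pointing down, gripper open.
Joint ranges: [-2.96, 2.96], [-0.34, 2.1], [-1.41, 1.46], [0.24, 2.44], [-1.37, 4.51], [0.17, 1.92], [-2.96, 2.96]. Speed limits (rad/s): [2.39, 2.39, 3.14, 3.14, 3.14, 3.14, 3.14].

INTERFACE

Orientations are given as a unit quaternion [w, x, y, z].
In Python, from cell import env, kin, camera, calibration, job gives the robot as it stands. The module is installed in compiled form; this text tells all that it offers. Calls block until the motion is done:
- env.reach(position, orientation): joint-space move of the TCP to a pose.
- env.movel(position, velocity=0.15, rot=None, stop_force=None): straight line of the TCP; rot=None keeps the orientation; velocity is the mean speed in m/s. With stop_force (N) it stops when the force on the tool has changed by that much, and returns True; else False.
- env.goto_joints(angles): joint-space move.
- env.grip(opening, f_grip=None): finger opening in m; f_grip is the grip in N (None keeps the last); returns when the fingers have stopped.
- env.dwell(seconds).
- kin.inverse_kinematics(position, orientation): joint angles nearest the present ones, or None.
- env.get_state(): the state.
- camera(name): name is "scene" or "top"; returns (picture, depth): 420x560x3 uint8, blue, green, red; 420x560 float32, m along the optical axis (not along the pixel's ray), 0 where there is no reading.
- calibration(name): a dict with "fx", "fy", "cx", "cy" (pixels), "rvec" (rotation vector, rad) and "tvec" (3), from world to camera coordinates, as OpenCV has them. Camera axes: x right, y down, z forward; pixel columns grow to the right and rows downward; lengths in m; the calibration is good to about 2 mm. A picture is of the moment at which its call begins. calibration takes no time and is no camera call.
A pose or a line that the arm cannot do raises env.PlanningError and nothing moves.
- job.job_done(): hands the job in; it is judged then, once.
The state is a dict: "time": time; "qpos": joint angles; "joint_velocities": joint speeds; "joint_torque": joint torques, N m; "tcp_pos": TCP position; "orientation": TCP orientation; "force": force on the tool from outside, world axes, zero at the start; "torque": the same for the moment, N m; "opening": finger opening in m; "gripper_force": force on a finger pad.
Only numpy, scipy, OpenCV 4.12 (cv2) and the standard library are available. Lean on these libraries where they do the work, as an engineer would, in place of code of your own. Each camera call takes 0.05 s, during which the arm holds its last target. There are 200 camera calls.

## Working session

There is one attempt and no reset: what is moved stays moved. The work goes in short steps, each a Python script; the robot and the scene stay as the last script left them, time stands still between calls to the robot, and variables do not carry over. Pictures are saved under pics/ and viewed, at most 10 in all, crops included, and the job is handed in when it is done.

```bash
mkdir -p pics; cat > h.py <<'E'
import numpy as np, cv2
from cell import env, kin, camera, calibration, job
def world(name, depth):
    c=calibration(name); R,_=cv2.Rodrigues(np.array(c["rvec"],float)); t=np.array(c["tvec"],float).ravel()
    v,u=np.mgrid[0:420,0:560]
    P=np.stack([(u-c["cx"])/c["fx"]*depth,(v-c["cy"])/c["fy"]*depth,depth],-1)
    return (P-t)@R   # R^T (P-t)
def ray(name,u,v,z):
    c=calibration(name); R,_=cv2.Rodrigues(np.array(c["rvec"],float)); t=np.array(c["tvec"],float).ravel()
    o=-R.T@t; d=R.T@np.array([(u-c["cx"])/c["fx"],(v-c["cy"])/c["fy"],1.])
    return o+d*(z-o[2])/d[2]
E
python3 - <<'E'
from h import *
for n in("scene","top"):
    p,d=camera(n); cv2.imwrite(f"pics/{n}0.png",p); np.savez(f"{n}0.npz",p=p,d=d)
    c=calibration(n); R,_=cv2.Rodrigues(np.array(c["rvec"],float)); print(n,c["fx"],-R.T@np.ravel(c["tvec"]),R[2])
s=env.get_state(); print(s["time"],s["tcp_pos"],s["orientation"],env.nose_length,s["force"])
E
```

```text
scene 383.5087087034025 [1.14907616 0.52237125 0.67728331] [-0.62922948 -0.49447642 -0.599636  ]
top 466.3593571478971 [0.33934894 0.05816931 1.22386109] [ 0.20184013  0.03460917 -0.97880681]
0.1 [0.272441   0.6171204  0.30302199] [-1.34541974e-04  2.06368394e-01  9.78474015e-01 -8.17786704e-04] 0.0726 [0.47932969 0.07230071 0.58233863]
```

View pics/scene0.png

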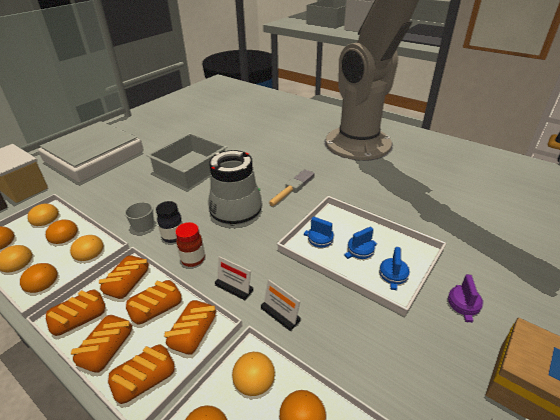

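View pics/top0.png

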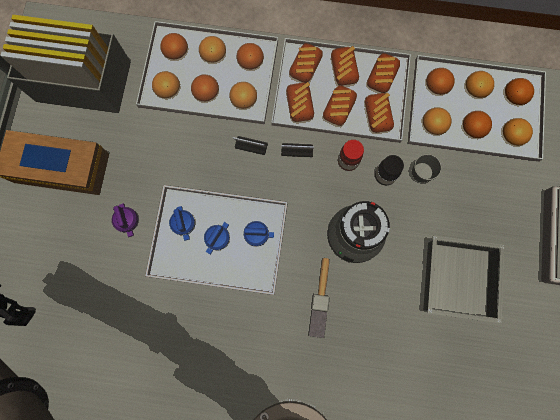

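```bash
python3 - <<'E'
from h import *
T=np.load("top0.npz");S=np.load("scene0.npz")
a=cv2.resize(T["p"][195:265,320:400],None,fx=5,fy=5,interpolation=cv2.INTER_CUBIC)
b=cv2.resize(S["p"][145:200,200:270],None,fx=5,fy=5,interpolation=cv2.INTER_CUBIC)
c=cv2.resize(T["p"][200:260,160:280],None,fx=5,fy=4,interpolation=cv2.INTER_CUBIC)[:, :600]
im=np.zeros((600,800,3),np.uint8); im[:350,:400]=a; im[:275,400:750]=b; im[355:355+240,:600]=c
cv2.imwrite("pics/crops.png",im)
for n,F in(("top",T),("scene",S)):
    W=world(n,F["d"]); hsv=cv2.cvtColor(F["p"],cv2.COLOR_BGR2HSV)
    m=((hsv[...,0]>98)&(hsv[...,0]<120)&(hsv[...,1]>130)&(W[...,2]<.1)&(W[...,0]<.75)&(F["d"]>0)).astype(np.uint8)
    k,L,st,ce=cv2.connectedComponentsWithStats(m)
    for i in range(1,k):
        if st[i,4]<100 or st[i,4]>1500: continue
        w=W[L==i]; h=w[(w[:,2]>.05)]
        zt=np.percentile(w[:,2],97); h=w[w[:,2]>zt-.012]
        mu,r,an=(cv2.minAreaRect((h[:,:2]*1000).astype(np.float32)))
        q=np.cov(h[:,:2].T); ev,V=np.linalg.eigh(q); 
        print(n,ce[i].round(1),st[i,4],"ztop",zt.round(4),len(h),"rect",np.round(mu,1),np.round(r,1),round(an,1),"pca",np.degrees(np.arctan2(V[1,1],V[0,1])).round(1),h.mean(0).round(4))
        low=w[w[:,2]<.016]; c=np.array(mu)/1000; dd=low[:,:2]-c; rr=np.hypot(*dd.T); f=dd[rr>.037]
        print("   lug ang hist",np.unique((np.degrees(np.arctan2(f[:,1],f[:,0]))//20*20),return_counts=True))
    # mill rim
    m=(abs(W[...,2]-.165)<.012)&(F["d"]>0); ys,xs=np.where(m); 
    w=W[m]; sel=(abs(w[:,0]-ray("top",364,226,.165)[0])<.09)&(abs(w[:,1]-ray("top",364,226,.165)[1])<.09)
    print(n,"rim",sel.sum(),np.median(w[sel,2]),w[sel].min(0),w[sel].max(0))
    # scrap & flange
    t=ray("top",462,278,.065); sel=(abs(W[...,2]-.065)<.008)&(abs(W[...,0]-t[0])<.13)&(abs(W[...,1]-t[1])<.13)
    w=W[sel]; print(n,"pan",len(w),np.median(w[:,2]),cv2.minAreaRect((w[:,:2]*1000).astype(np.float32)))
E
```

```text
top [ 44.9 157.6] 1022 ztop 0.095 1022 rect [619.6 721.6] [123.6  59.6] 89.7 pca 89.5 [0.6196 0.7197 0.0909]
   lug ang hist (array([], dtype=float64), array([], dtype=int64))
top [181.  221.1] 416 ztop 0.0689 107 rect [515.8 361. ] [53.3 14.2] 24.7 pca -156.2 [0.5154 0.3605 0.0664]
   lug ang hist (array([ 0., 20.]), array([6, 7]))
top [216.6 236.5] 423 ztop 0.0694 108 rect [489.9 264.3] [13.8 53.1] 66.9 pca 157.9 [0.4897 0.2639 0.0664]
   lug ang hist (array([-40., -20.]), array([12,  6]))
top [255.5 233.2] 409 ztop 0.0692 112 rect [515.  163.7] [13.5 53.1] 7.4 pca 96.7 [0.5154 0.1631 0.066 ]
   lug ang hist (array([], dtype=float64), array([], dtype=int64))
top rim 1341 0.16319361606008156 [ 0.49583691 -0.15028421  0.15305451] [ 0.6064187  -0.03962722  0.17047668]
top pan 1421 0.06573375130570884 ((473.06884765625, -369.80072021484375), (193.4008331298828, 180.52682495117188), 0.7332918643951416)
scene [319.8 230.9] 529 ztop 0.0679 128 rect [516.4 164.6] [12.8 55.4] 6.8 pca 95.1 [0.5179 0.166  0.0639]
   lug ang hist (array([-100.,  -80.]), array([11,  7]))
scene [362.  242.1] 531 ztop 0.0675 137 rect [492.1 264.9] [14.  52.5] 68.6 pca 156.2 [0.4946 0.2657 0.0639]
   lug ang hist (array([140.]), array([2]))
scene [394.6 267.2] 566 ztop 0.0675 122 rect [518.2 361.8] [54.  13.7] 27.6 pca -152.5 [0.5231 0.3633 0.0647]
   lug ang hist (array([], dtype=float64), array([], dtype=int64))
scene [555.1 364.4] 254 ztop 0.0923 254 rect [621.2 666.7] [58.5 14.4] 1.9 pca -176.5 [0.6246 0.6662 0.0906]
   lug ang hist (array([], dtype=float64), array([], dtype=int64))
scene rim 767 0.16438517265890293 [ 0.4955261  -0.14855536  0.15302934] [ 0.6059497  -0.0376765   0.16855121]
scene pan 655 0.06705045821541472 ((469.88629150390625, -369.5730285644531), (198.0009765625, 184.04690551757812), 0.3293609917163849)
```

View pics/crops.png

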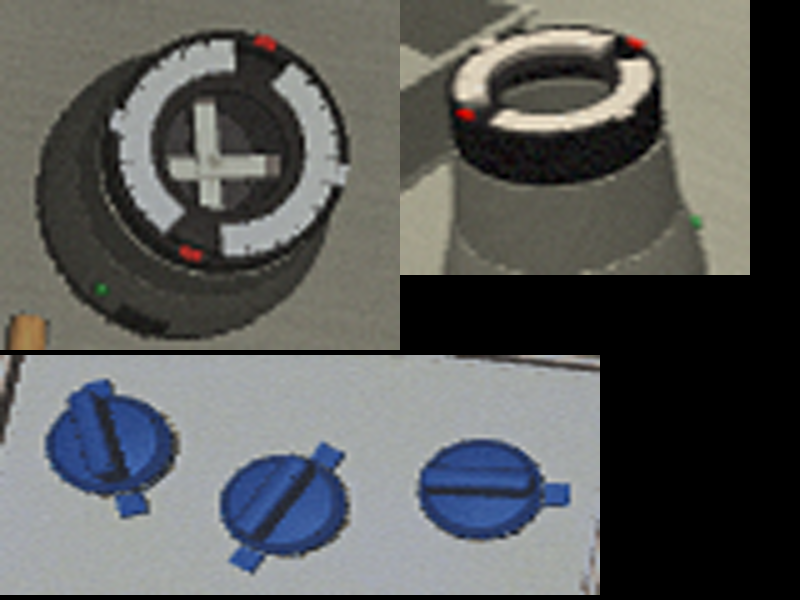

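The crops show the lid at top px (257,233) with a lug only on its right side, so that is the snapped one. The red slot marks are at about top px (373,204) and (358,246). Next I'll measure the slot direction and plan the wrist angles.

```bash
cat >> h.py <<'E'
from scipy.spatial.transform import Rotation as Ro
def quat(th):  # tool down, handle (tool x) along angle th [deg]
    c,s=np.cos(np.radians(th)),np.sin(np.radians(th))
    q=Ro.from_matrix([[c,s,0],[s,-c,0],[0,0,-1]]).as_quat(); return [q[3],q[0],q[1],q[2]]
E
python3 - <<'E'
from h import *
for n in("top","scene"):
    F=np.load(n+"0.npz"); W=world(n,F["d"]); hsv=cv2.cvtColor(F["p"],cv2.COLOR_BGR2HSV)
    m=(((hsv[...,0]<8)|(hsv[...,0]>172))&(hsv[...,1]>150)&(abs(W[...,2]-.163)<.02)).astype(np.uint8)
    k,L,st,ce=cv2.connectedComponentsWithStats(m,connectivity=8); pts=[]
    for i in range(1,k):
        w=W[L==i]; r=ray(n,*ce[i],.165); print(n,st[i,4],ce[i],w.mean(0).round(4),r.round(4)); 
        if st[i,4]>=6: pts.append(r)
    if len(pts)==2: d=pts[0]-pts[1]; print("mid",(pts[0]+pts[1])/2,"ang",np.degrees(np.arctan2(d[1],d[0])),np.linalg.norm(d))
    # rim outer circle: extents with tight z
    sel=(abs(W[...,2]-.165)<.005)&(np.hypot(W[...,0]-.551,W[...,1]+.094)<.07); w=W[sel][:,:2]*1000
    print("circle",cv2.minEnclosingCircle(w.astype(np.float32)))
for nm,p,ths in(("snap",(.5157,.1642,.115),(97,277)),("snaphi",(.5157,.1642,.33),(97,277)),("pan",(.4715,-.3697,.33),(-90,0,90,180)),("left",(.517,.3614,.115),(25.5,205.5)),("mill",(.551,-.094,.28),range(-180,180,20))):
    for th in ths:
        q=kin.inverse_kinematics(list(p),quat(th)); print(nm,th,None if q is None else np.round(q,2))
E
```

```text
top 9 [372.55555556 202.88888889] [ 0.6028 -0.1066  0.1664] [ 0.6031 -0.1068  0.165 ]
top 9 [357.55555556 245.11111111] [ 0.4999 -0.0834  0.1656] [ 0.5    -0.0835  0.165 ]
mid [ 0.5515868  -0.09515429  0.165     ] ang -12.774404984450152 0.10574201603162588
circle ((551.1015625, -94.88489532470703), 55.65788269042969)
scene 5 [246.2 153.4] [ 0.4993 -0.085   0.1654] [ 0.4988 -0.0854  0.165 ]
scene 1 [226. 160.] [ 0.5338 -0.1283  0.147 ] [ 0.5547 -0.1061  0.165 ]
scene 8 [212.75  167.625] [ 0.6016 -0.1075  0.1655] [ 0.6011 -0.108   0.165 ]
scene 1 [251. 168.] [ 0.5328 -0.0409  0.1531] [ 0.5467 -0.0282  0.165 ]
scene 1 [234. 172.] [ 0.5841 -0.0516  0.164 ] [ 0.5851 -0.0506  0.165 ]
scene 1 [222. 177.] [ 0.6032 -0.0762  0.1501] [ 0.6186 -0.0593  0.165 ]
circle ((548.804443359375, -94.02544403076172), 57.48969268798828)
snap 97 [-0.69  0.54  0.35  2.04 -0.31  0.61 -0.01]
snap 277 [-0.21  0.53 -0.27  2.    0.23  0.64  2.63]
snaphi 97 [-0.81  0.24  0.46  1.87 -0.12  1.06 -0.18]
snaphi 277 [-0.34  0.24 -0.1   1.84  0.03  1.07  2.82]
pan -90 [-0.27  0.65  1.28  1.76 -0.66  1.24 -1.96]
pan 0 [
[... 507 characters left out ...]
0.7   1.13 -2.58]
mill -80 [-0.82  0.65  1.28  1.91 -0.7   1.13 -2.23]
mill -60 [-0.82  0.65  1.28  1.91 -0.7   1.13 -1.88]
mill -40 [-0.82  0.65  1.28  1.91 -0.7   1.13 -1.53]
mill -20 [-0.74  0.51  1.08  1.91 -0.53  1.04 -1.34]
mill 0 [-0.7   0.48  1.02  1.91 -0.48  1.02 -1.04]
mill 20 [-0.63  0.43  0.9   1.9  -0.4   1.   -0.77]
mill 40 [-0.59  0.41  0.85  1.9  -0.37  0.99 -0.46]
mill 60 [-0.56  0.4   0.8   1.9  -0.34  0.98 -0.13]
mill 80 [-0.53  0.38  0.76  1.9  -0.31  0.98  0.19]
mill 100 [-0.5   0.37  0.71  1.9  -0.29  0.98  0.52]
mill 120 [-0.48  0.37  0.69  1.9  -0.28  0.97  0.85]
mill 140 [-0.46  0.36  0.65  1.9  -0.26  0.97  1.19]
mill 160 [-0.43  0.35  0.61  1.89 -0.24  0.97  1.52]
```

```bash
python3 - <<'E'
from h import *
def st(t):
    s=env.get_state(); print(t,round(s["time"],2),np.round(s["tcp_pos"],4),round(s["opening"],4),np.round(s["force"],1),round(s["gripper_force"],1))
q=quat(97)
env.reach([.5157,.1642,.22],q); env.grip(.06)
print(env.movel([.5157,.1642,.114],.15,stop_force=8)); st("at")
env.grip(0,40); st("grip")
env.movel([.5157,.1642,.33],.25); st("up")
env.movel([.4715,-.3697,.33],.3); st("over")
print(env.movel([.4715,-.3697,.121],.2,stop_force=6)); st("down")
p,d=camera("scene"); cv2.imwrite("pics/s1.png",p)
E
```

```text
False
at 3.22 [0.5163 0.1642 0.1146] 0.06 [ 0.6 -0.4  0.3] 0.0
grip 3.69 [0.5158 0.1643 0.1144] 0.0136 [-1.3  0.4  4. ] 43.2
up 4.71 [0.5149 0.164  0.3286] 0.0134 [-0.4 -0.6 -1.8] 42.5
over 6.64 [ 0.4719 -0.3685  0.3298] 0.013 [-0.7  0.4 -1.2] 42.5
False
down 7.83 [ 0.4721 -0.3702  0.1221] 0.013 [ 0.1 -1.1 -0.8] 42.5
```

View pics/s1.png

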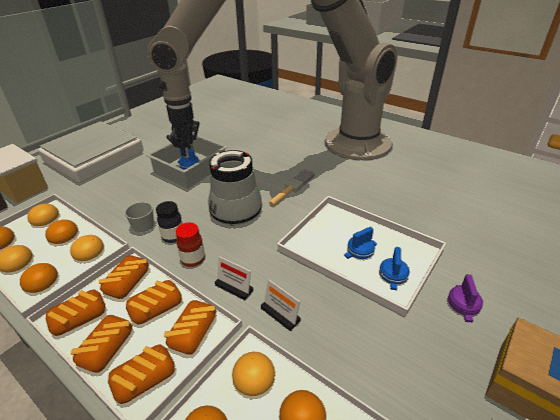

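The snapped lid hangs in the scrap pan at scene px (188,157), and the other two lids are untouched. I'll release it and fetch the left sound lid.

```bash
python3 - <<'E'
from h import *
def st(t):
    s=env.get_state(); print(t,round(s["time"],2),np.round(s["tcp_pos"],4),round(s["opening"],4),np.round(s["force"],1),round(s["gripper_force"],1))
env.movel([.4715,-.3697,.117],.05,stop_force=4); env.grip(.04); env.dwell(.2); env.movel([.4715,-.3697,.33],.3)
p,d=camera("top"); np.savez("top1.npz",p=p,d=d)
q=quat(205.5)
env.reach([.517,.3614,.25],q); env.grip(.06)
print(env.movel([.517,.3614,.114],.15,stop_force=8)); st("at")
env.grip(0,90); st("grip")
env.movel([.517,.3614,.30],.25); st("up")
env.reach([.5508,-.0953,.33],quat(167.3)); env.dwell(.3); st("hover")
out=[]
for n in("scene","top"):
    p,d=camera(n); np.savez(n+"2.npz",p=p,d=d); W=world(n,d)
    hsv=cv2.cvtColor(p,cv2.COLOR_BGR2HSV)
    m=(hsv[...,0]>98)&(hsv[...,0]<122)&(hsv[...,1]>110)&(W[...,2]>.2)&(W[...,2]<.3)&(np.hypot(W[...,0]-.551,W[...,1]+.095)<.06)
    w=W[m]; print(n,len(w),w.min(0).round(4),w.max(0).round(4))
    v,u=np.where(m) ; v0,u0=int(v.mean()),int(u.mean())
    out.append(cv2.resize(p[max(v0-50,0):v0+50,u0-65:u0+65],(390,300),interpolation=cv2.INTER_CUBIC))
cv2.imwrite("pics/hold.png",np.hstack(out))
F=np.load("top1.npz"); cv2.imwrite("pics/pan.png",cv2.resize(F["p"][220:340,400:530],None,fx=3,fy=3))
E
```

```text
False
at 13.62 [0.5176 0.3617 0.1149] 0.0604 [ 0.2 -0.2  0.3] 0.0
grip 14.11 [0.5174 0.3617 0.1148] 0.0126 [-0.6 -0.6  6.6] 89.5
up 15.0 [0.5161 0.361  0.2983] 0.0119 [-0.  -0.  -1.4] 88.5
hover 16.98 [ 0.551  -0.0947  0.3299] 0.0124 [ 0.2  0.6 -0.2] 88.4
scene 523 [ 0.5055 -0.118   0.2187] [ 0.5948 -0.0579  0.2955]
top 66 [ 0.5319 -0.0763  0.2349] [ 0.5604 -0.0625  0.2483]
```

View pics/hold.png

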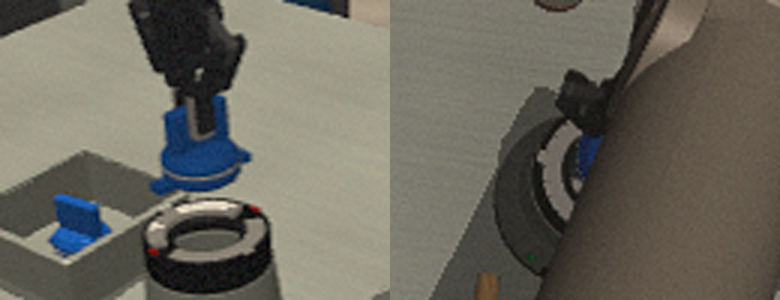

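View pics/pan.png

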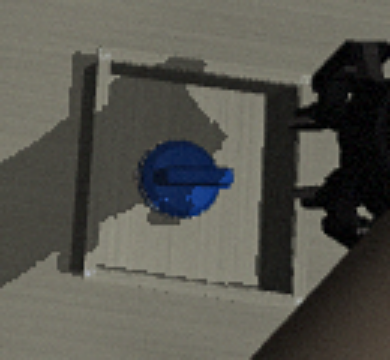

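The top view shows the snapped lid standing in the scrap pan at crop px (185,178). The scene view shows the held lid level above the mill, with its lugs at crop px (160,186) and (243,156), lined up with the red marks. I'll check the lug line, then lower with force watch.

```bash
python3 - <<'E'
from h import *
F=np.load("scene2.npz"); p,d=F["p"],F["d"]; W=world("scene",d); hsv=cv2.cvtColor(p,cv2.COLOR_BGR2HSV)
m=(hsv[...,0]>98)&(hsv[...,0]<122)&(hsv[...,1]>110)&(W[...,2]>.2)&(W[...,2]<.229)&(np.hypot(W[...,0]-.551,W[...,1]+.095)<.06)
w=W[m]; a=np.radians(-12.7); s=(w[:,:2]-[.5508,-.0953])@[np.cos(a),np.sin(a)]
A,B=w[s>.037],w[s<-.037]; print(len(A),len(B),A.mean(0),B.mean(0),s.min(),s.max(),w[:,2].min())
D=A.mean(0)-B.mean(0); print("ang",np.degrees(np.arctan2(D[1],D[0])))
def st(t):
    s=env.get_state(); print(t,round(s["time"],2),np.round(s["tcp_pos"],4),np.round(s["force"],1),np.round(s["torque"],2))
env.movel([.5508,-.0953,.29],.1); st("pre")
r=env.movel([.5508,-.0953,.272],.03,stop_force=4); st(r)
E
```

```text
22 8 [ 0.59136884 -0.1018163   0.22412547] [ 0.50993928 -0.08038096  0.2240789 ] -0.046490716910373854 0.04471165495354261 0.2187063324036558
ang -14.747845829737267
pre 17.63 [ 0.5509 -0.0955  0.29  ] [ 0.5  0.3 -1.2] [-0.01 -0.    0.04]
False 18.38 [ 0.5509 -0.0954  0.272 ] [-0.1  0.5 -1.3] [-0.04 -0.02  0.01]
```

```bash
python3 - <<'E'
from h import *
def st(t):
    s=env.get_state(); print(t,round(s["time"],2),np.round(s["tcp_pos"],4),round(s["opening"],4),np.round(s["force"],1),np.round(s["torque"],2))
P=[.5508,-.0953]
for z in(.268,.264,.2605):
    r=env.movel(P+[z],.03,stop_force=18); st(r)
E
```

```text
False 18.67 [ 0.5513 -0.0955  0.2684] 0.0126 [ 0.9 -0.9  2.9] [-0.04 -0.17  0.04]
False 18.95 [ 0.5514 -0.0955  0.2644] 0.0123 [1.5 0.4 4.8] [-0.13 -0.17  0.03]
False 19.22 [ 0.5514 -0.0955  0.2612] 0.0122 [0.3 0.5 8.5] [-0.02  0.03  0.01]
```

```bash
python3 - <<'E'
from h import *
def st(t):
    s=env.get_state(); print(t,round(s["time"],2),np.round(s["tcp_pos"],4),round(s["opening"],4),np.round(s["force"],1),np.round(s["torque"],2)); return s
P=[.5508,-.0953]
st(env.movel(P+[.2598],.03,stop_force=18))
for k in range(1,11):
    a=min(8.5*k,80)
    env.movel(P+[.2595-.00005*k],.02,rot=quat(167.3-a)); s=st(a)
    if abs(s["torque"][2])>1.2 or np.hypot(*s["force"][:2])>15 or a>=80: break
E
```

```text
False 19.47 [ 0.5514 -0.0955  0.2606] 0.0121 [ 0.4 -0.5  8.5] [-0.05  0.08 -0.01]
8.5 19.77 [ 0.5514 -0.0955  0.2603] 0.0122 [ 0.4 -0.7  8.8] [ 0.02  0.04 -0.22]
17.0 20.07 [ 0.5514 -0.0955  0.2602] 0.0124 [-0.6  0.8  9.1] [ 0.    0.11 -0.21]
25.5 20.37 [ 0.5515 -0.0955  0.2602] 0.0121 [0.1 0.2 8.5] [-0.03  0.07 -0.14]
34.0 20.67 [ 0.5515 -0.0955  0.2601] 0.0123 [-1.2 -0.8  8.7] [ 0.07 -0.08 -0.19]
42.5 20.97 [ 0.5515 -0.0955  0.26  ] 0.0124 [-0.6  0.3  8.9] [ 0.03  0.02 -0.2 ]
51.0 21.27 [ 0.5515 -0.0955  0.26  ] 0.0125 [0.4 0.3 9.5] [-0.    0.01 -0.2 ]
59.5 21.57 [ 0.5515 -0.0955  0.2599] 0.0121 [0.9 0.5 8.8] [ 0.06 -0.05 -0.22]
68.0 21.87 [ 0.5515 -0.0955  0.2598] 0.0122 [-0.7  0.5  9.1] [ 0.03 -0.01 -0.22]
76.5 22.17 [ 0.5515 -0.0955  0.2598] 0.0123 [-0.7 -0.2  8.5] [ 0.04 -0.   -0.2 ]
80 22.42 [ 0.5515 -0.0955  0.2598] 0.0122 [0.8 0.5 8.9] [ 0.03 -0.   -0.12]
```

```bash
python3 - <<'E'
from h import *
def st(t):
    s=env.get_state(); print(t,round(s["time"],2),np.round(s["tcp_pos"],4),round(s["opening"],4),np.round(s["force"],1),np.round(s["torque"],2)); return s
P=[.5508,-.0953]
for a in(81.5,83,84,85,86,87,88):
    env.movel(P+[.259-.00001*a],.02,rot=quat(167.3-a)); env.dwell(.1); s=st(a)
    if abs(s["torque"][2])>.6: break
q=quat(167.3-a)
for z in(.257,.256,.255,.254,.253,.252):
    env.movel(P+[z],.02); env.dwell(.15); s=st(z)
    if s["force"][2]>22: break
env.dwell(.5); st("final")
p,d=camera("scene"); cv2.imwrite("pics/end.png",np.hstack([cv2.resize(p[60:240,130:330],(500,450))])); 
p,_=camera("top"); cv2.imwrite("pics/endtop.png",p)
E
```

```text
81.5 22.77 [ 0.5515 -0.0956  0.2591] 0.0123 [-0.3 -0.4  8.4] [0.08 0.03 0.07]
83 23.12 [ 0.5511 -0.0955  0.259 ] 0.0124 [-0.8  1.4 10.9] [0.14 0.4  0.19]
84 23.47 [ 0.551  -0.0954  0.259 ] 0.0127 [-2.5  0.6 11.7] [0.07 0.65 0.65]
0.257 23.87 [ 0.551  -0.0955  0.258 ] 0.0125 [-2.9  1.4 13.8] [0.15 0.74 0.67]
0.256 24.27 [ 0.551  -0.0955  0.2576] 0.0123 [-4.5  3.1 19.1] [0.38 1.25 0.66]
0.255 24.67 [ 0.5511 -0.0956  0.2575] 0.0123 [-8.3  3.4 28.3] [0.73 2.01 0.65]
final 25.17 [ 0.5511 -0.0956  0.2575] 0.0122 [-8.2  5.  29.1] [0.66 2.1  0.71]
```

View pics/end.png

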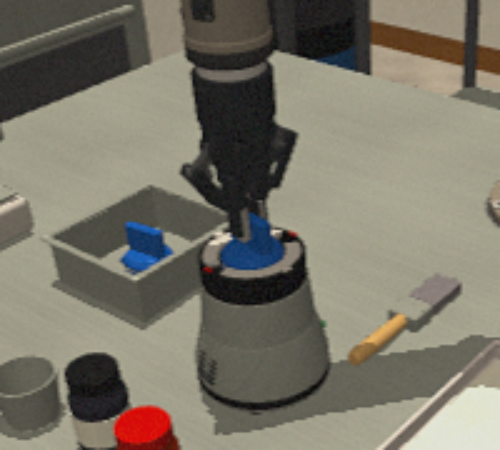

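The lid sits down in the collar at crop px (250,250) with its handle turned from the red marks. The twist torque rose at about 82–84°, and the tool height and force show it pressed to the bottom.

```bash
python3 -c "
from h import *
print(job.job_done())"
```

```text
the job is handed in; nothing more can be done
None
```

The job is handed in: the snapped lid is in the scrap pan, and a sound lid is in the mill, turned to its stop and still gripped and pressed fully down at about 29 N. It took about 25 s of the 64 s allowed.

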